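Interleave and stack the last cover plate

ROBOT

A 6-joint arm with a two-finger parallel gripper is mounted at the origin on the work surface; the furniture and walls round the work are solid. World frame = base frame: x ahead of the robot, y to its left, z up, the work surface at z = 0. Lengths are in m, angles in degrees, forces in N, time in s.
With the tool pointing down it reaches from about 0.4 to 0.825 m from the base axis. Payload 7 kg.
Tool frame: the origin (TCP) lies between the finger pads; the fingertips stand 22 mm ahead of it and the grasp point (between the pads) lies 3 mm ahead of it; z points along the fingers, y is the line along which they close (so a half turn about z gives the same grasp; the last joint's range is limited). The gripper opens to 88 mm and grips with 3 to 60 N. Pads are 19 mm wide; open, the fingers measure 130 mm over their backs; the gripper's body (78 mm by 193 mm) begins 47 mm behind the grasp point.
Start: joints at [-50.758, 20.546, 0.682, 0, -70.136, -16.507], TCP at [0.261, -0.623, 0.214] pointing down, gripper open.
Joint ranges: [-176.03, 176.03], [-82.01, 121.73], [-58.28, 71.71], [-173.87, 95.51], [-174.79, -0.11], [-173.66, 173.66]. Speed limits (degrees/s): [136.94, 136.94, 172.46, 180, 180, 180].

INTERFACE

Orientations are given as [roll, pitch, yaw] about the fixed x, y, z axes, in that order (R = Rz(yaw) Ry(pitch) Rx(roll)).
In Python, from plant import r, vision gives the robot as it stands.
- The arm moves only by the shell command python3 -m pendant 'ROWS' [FORCE]. ROWS is JSON, a list that holds one entry, the list of rows, each a list of 7 numbers: the shift along the tool's x, y, z scaled (see below), then the turn, a rotation vector about the tool's x, y, z scaled (see below), then the opening, from -1 (shut) to 1 (fully open). In form: [[[x, y, z, wx, wy, wz, fingers], ...]]. A call has exactly 8 rows; each row shifts and turns the commanded pose from where the row before left it, along the tool's axes as they then stand; what a row does not reach is not made up. The controller multiplies each number of a shift by 20 mm and each number of a turn by 4 degrees. A row lasts 1/10 s, in which the tool goes at most 50 mm and 8.59 degrees, less where a joint would pass 70% of its speed; a pose out of reach is approached as far as the arm can. A call with a number of a shift or a turn outside -1 to 1 is refused whole. A call with a gripper value outside its range is refused whole. The fingers move at their own pace and stop on an object; FORCE is the grip in N (left out, the last holds). Time passes only in rows, so rows that do not move let the fingers close, or fill a call up. It gives the time, the measured TCP pose, the force, the opening and the grip force at its end, in the units of the state.
- r.get_state(): the state, without advancing time (a new reading comes with each control period).
- vision.capture(name): name is "side" or "top"; returns a dict with "frame" (400x640x3 uint8, blue, green, red), "depth" (400x640 float32, m along the optical axis (not along the pixel's ray), 0 where there is no reading), "camera_matrix" (3x3 intrinsics, pixels), "extrinsics" (4x4, takes a point from world to camera coordinates). Camera axes: x right, y up, looking along -z (the intrinsics and any distortion apply to the point x, -y, -z); pixel columns grow to the right and rows downward; lengths in m; the calibration is good to about 2 mm. A picture is of the moment at which its call begins.
- r.close_job(): hands the job in; it is judged then, once.
The state is a dict: "time_s": time; "joints": joint angles; "qd": joint speeds; "joint_torque": joint torques, N m; "tcp_pos": TCP position; "eef_rot": TCP orientation; "contact_force": force on the tool from outside, world axes, zero at the start; "moment": the same for the moment, N m; "gripper_width": finger opening in m; "gripper_force": force on a finger pad.
Only numpy, scipy, OpenCV 4.12 (cv2) and the standard library are available. Lean on these libraries where they do the work, as an engineer would, in place of code of your own. Each camera call takes 0.05 s, during which the arm holds its last target. There are 200 camera calls.

TASK

Of the two bays of the plate stand, one is already full and the other holds a single bare plate: lay the loose plywood separator flat on that bare plate, lengthwise like the plate, and let go of it. Then slide the plate waiting on the middle deck across onto the separator, without lifting it off, until it sits flush against both the end stop and the back rail, square on top with the separator neatly underneath. Leave the full pile as it is.

Things in the scene. Friction and masses are not known exactly. Their poses are not given: they have to be found in the camera images.
- stand: Fixed grey steel stand, 153 x 346 mm, base 6 mm thick. Origin: on its underside, at z = 0; y runs along its length, x from its open front (robot side) to its back. Bright raised loading deck in the middle: top at z = 26 mm, y = -75 to +75 mm, x = -80 to +65 mm. A back rail runs along the whole length, inner face at x = +65 mm, 8 mm thick, top at z = 46 mm.
- bay_left (a point): Bay on the stand's +y side, y = 75 to 165 mm, between deck and end stop (inner face at y = 165 mm, 8 mm thick, top at z = 46 mm); open to the front. This point, at (0, 123, 6) mm of the stand, is on its floor, where the underside centre of a plate flush with end stop and back rail lies.
- bay_right (a point): The same point of the like bay on the stand's -y side, at (0, -123, 6) mm of the stand.
- bare_plate: Aluminium cover plate, 130 (x) x 84 (y) x 12 mm, with a 32 mm bore in the middle and four 9 mm bolt holes, lying alone on the floor of one bay, roughly flush with its stops. Origin: centre of its underside.
- next_plate: The waiting cover plate, same shape and size (130 x 84 x 12 mm, 0.34 kg), lying loose and slightly askew on the deck. Origin: centre of its underside. Once stacked its underside is at z = 24 mm, 2 mm below the deck.
- separator: Loose plywood layer board lying flat on the bench right of the stand, 126 (x) x 82 (y) x 6 mm. Each short end (at x = -63 and +63 mm) has a hand notch in its middle, 33 mm deep and 36 mm wide, open to that end, which leaves a 60 mm web between the notches to grip along x from above. Origin: centre of its underside.
- full_top: Top plate of the full pile (plate, separator, plate; its underside at z = 24 mm) in the other bay; same plate. Origin: centre of its underside.

How it is judged (in metres and radians):
On the way:
1. The separator lies flat on the bare plate, lengthwise, within 10 mm of centred on it, and is released (horizontal distance between separator and bare_plate below 0.01 m and angle between the x axis of separator and the x axis of bare_plate, either way round below 0.1 rad and angle between separator's own z axis and vertical below 0.03 rad and height (world z) of separator between 0.016 and 0.02 m and contact force between the fingers and separator below 0.1 N and linear speed of separator below 0.02 m/s), for 0.2 s.
At the end, for the whole second after the job is handed in: In the bay that held the bare plate, separator and waiting plate lie flat on it, at rest: the plate within 4 mm of end stop and back rail, square within 0.04 rad; separator and bare plate centred under it within 10 mm, the separator lengthwise within 0.1 rad (x of next_plate in the frame of stand above -0.004 m and (y of next_plate in the frame of stand above 0.119 m or y of next_plate in the frame of stand below -0.119 m) and angle between the x axis of next_plate and the x axis of stand, either way round below 0.04 rad and horizontal distance between next_plate and bare_plate below 0.01 m and horizontal distance between separator and next_plate below 0.01 m and angle between the x axis of separator and the x axis of next_plate, either way round below 0.1 rad and height (world z) of separator between 0.016 and 0.02 m and height (world z) of next_plate between 0.022 and 0.0255 m and angle between next_plate's own z axis and vertical below 0.02 rad and linear speed of next_plate below 0.01 m/s); the robot touches nothing.
It fails at once if The waiting plate is lifted more than 20 mm above the deck (height (world z) of next_plate above 0.046 m).
It fails at once if The full pile is disturbed: its top plate moves more than 8 mm (distance of full_top from where it was at the start of the episode above 0.008 m).
It also fails if it takes over 58 s, if anything falls off the work surface, if the arm or the gripper's body presses on something with over 40 N, if the wrist force passes 120 N, or if a joint passes its speed limit or range.

## Working session

There is one attempt and no reset: what is moved stays moved. The work goes in short steps, Python scripts to look and compute and a shell command to move; the robot and the scene stay as the last step left them, time stands still between calls to the robot, and variables do not carry over. Pictures are saved under pics/ and viewed, at most 10 in all, crops included, and the job is handed in when it is done.

```bash
ls; mkdir -p pics; python3 - <<'E'
from plant import r,vision
import cv2,numpy as np
print(r.get_state())
for n in("top","side"):
    c=vision.capture(n); cv2.imwrite(f"pics/{n}0.png",c["frame"]); np.savez(f"{n}0.npz",**c)
    print(n,c["camera_matrix"],c["extrinsics"],c.keys())
E
```

```text
pics
{'time_s': 0.0, 'joints': array([-5.07581997e+01,  2.05909026e+01,  6.34289571e-01, -2.11840890e-02,
       -7.01334307e+01, -1.65076197e+01]), 'qd': array([-0.05465346, -0.08502511, -0.04827965,  0.02822043,  0.0777909 ,
        0.01322129]), 'joint_torque': array([-8.38932792e-04, -5.82712269e+01,  2.93046820e+01,  6.99698254e+00,
        6.74390380e-03, -1.74622232e-04]), 'tcp_pos': array([ 0.26065937, -0.6221054 ,  0.21302926]), 'eef_rot': array([ 1.79908009e+02, -6.49435139e-03, -1.57273029e+02]), 'contact_force': array([0.54088557, 0.29759811, 0.2411699 ]), 'moment': array([0.01774244, 0.00973408, 0.01333701]), 'gripper_force': 0.0, 'gripper_width': 0.08756750779530663}
top [[374.24322529   0.         325.34627031]
 [  0.         374.24322529 201.79608676]
 [  0.           0.           1.        ]] [[ 0.00247244 -0.99967033  0.02555614  0.01617296]
 [ 0.98836849  0.00632893  0.15194628 -0.54627574]
 [-0.15205793  0.0248832   0.9880583  -0.84737681]
 [ 0.          0.          0.          1.        ]] dict_keys(['frame', 'depth', 'camera_matrix', 'extrinsics'])
side [[457.31317393   0.         322.11343462]
 [  0.         457.31317393 198.72068861]
 [  0.           0.           1.        ]] [[-0.92692236 -0.37459409 -0.02223066  0.50491198]
 [ 0.21240715 -0.57258852  0.79184947 -0.13431861]
 [-0.30935115  0.72926103  0.61031157 -0.92222098]
 [ 0.          0.          0.          1.        ]] dict_keys(['frame', 'depth', 'camera_matrix', 'extrinsics'])
```

View pics/top0.png

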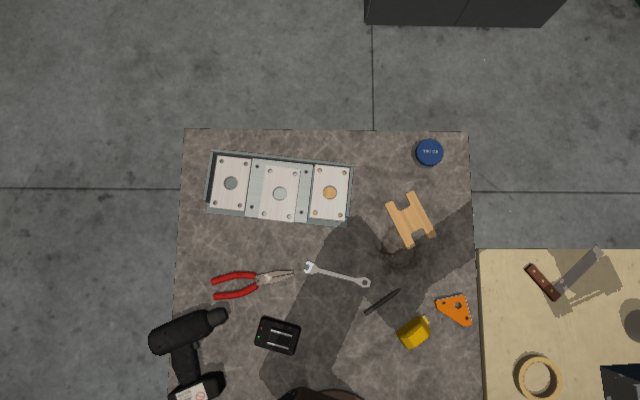

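View pics/side0.png

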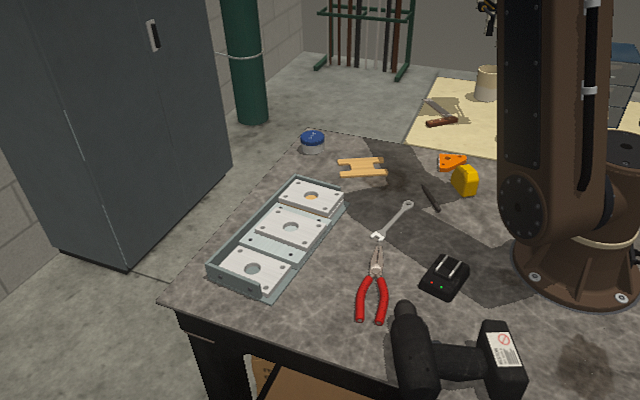

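The bare plate is in the left bay: its bore, at top px (231,183), is grey and low. The full pile is on the right, where the bore at (330,192) shows plywood. The waiting plate is on the deck at (280,193), and the separator is at (410,219), turned about 25°.

```bash
cat > h.py <<'E'
import numpy as np,cv2
def world(c):
    K=c["camera_matrix"];T=c["extrinsics"];d=c["depth"]
    v,u=np.mgrid[:d.shape[0],:d.shape[1]]
    p=np.stack([(u-K[0,2])/K[0,0]*d,-(v-K[1,2])/K[1,1]*d,-d],-1)
    return (p-T[:3,3])@T[:3,:3]
def unproj(c,uv,z):
    K=c["camera_matrix"];T=c["extrinsics"];uv=np.atleast_2d(uv).astype(float)
    p=np.stack([(uv[:,0]-K[0,2])/K[0,0],-(uv[:,1]-K[1,2])/K[1,1],-np.ones(len(uv))],-1)@T[:3,:3]
    o=-T[:3,:3].T@T[:3,3]
    return (o+p*((z-o[2])/p[:,2])[:,None])[:,:2]
def proj(c,P):
    K=c["camera_matrix"];T=c["extrinsics"];q=np.atleast_2d(P)@T[:3,:3].T+T[:3,3]
    return np.stack([K[0,2]+K[0,0]*q[:,0]/-q[:,2],K[1,2]-K[1,1]*q[:,1]/-q[:,2]],-1)
def ortho(c,z,x0,x1,y0,y1,s=0.0005):
    # rows: x decreasing, cols: y decreasing
    xs=np.arange(x1,x0,-s);ys=np.arange(y1,y0,-s)
    X,Y=np.meshgrid(xs,ys,indexing='ij')
    m=proj(c,np.stack([X,Y,0*X+z],-1).reshape(-1,3)).reshape(*X.shape,2).astype(np.float32)
    return cv2.remap(c["frame"],m[...,0],m[...,1],cv2.INTER_CUBIC)
E
python3 - <<'E'
from h import *
c=dict(np.load("top0.npz"));W=world(c);f=c["frame"]
print("bench z",np.median(W[270:300,370:400,2]))
for n,(u,v) in dict(bare=(222,170),barefloor=(248,185),nxt=(280,175),deck=(305,175),full=(330,175),sep=(410,219),rail=(280,156)).items(): print(n,W[v,u])
# separator mask by colour
hsv=cv2.cvtColor(f,cv2.COLOR_BGR2HSV);m=((hsv[...,1]>70)&(hsv[...,0]>8)&(hsv[...,0]<28)&(hsv[...,2]>110)).astype(np.uint8)
n,l,s,ce=cv2.connectedComponentsWithStats(m)
k=l[219,410];print(s[k]);ys,xs=np.where(l==k)
P=unproj(c,np.c_[xs,ys],0.006).astype(np.float32);print(cv2.minAreaRect(P*1000),P.mean(0))
z=np.where(np.abs(W[...,2])<.1,W[...,2],0)
x0,x1,y0,y1=.45,.75,-.1,.32
o=ortho(c,.024,.50,.72,-.08,.30); cv2.imwrite("pics/o1.png",cv2.resize(o,None,fx=1,fy=1)); print(o.shape)
E
```

```text
bench z 8.134092756192286e-05
bare [0.62671341 0.27138799 0.01971713]
barefloor [0.59152124 0.20839537 0.01095465]
nxt [0.61119987 0.12769286 0.03806419]
deck [0.61471863 0.06807569 0.02479029]
full [0.61290916 0.00731937 0.03494557]
sep [ 0.50990478 -0.19110849  0.00727294]
rail [0.65649337 0.12803756 0.0444453 ]
[ 385  190   51   59 1361]
((510.89898681640625, -191.19052124023438), (125.31007385253906, 84.55079650878906), 26.064041137695312) [ 0.51027757 -0.19128951]
(440, 760, 3)
```

View pics/o1.png

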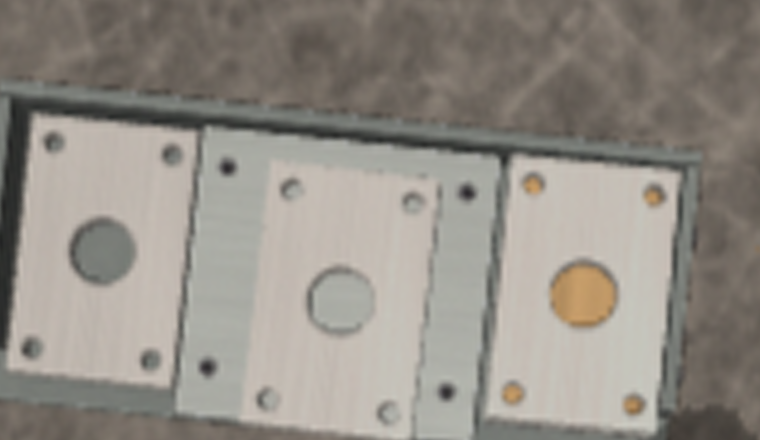

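The ortho view confirms it: bare plate on the left with its bore at (102,251), waiting plate bore at (340,300), full pile bore at (584,294). Next I'll fit the outlines.

```bash
cat >> h.py <<'E'
def plates(c,x0=.46,x1=.74,y0=-.1,y1=.32,zs=(("bare",.018),("next",.038),("full",.036)),out=None):
    for n,z in zs:
        o=ortho(c,z,x0,x1,y0,y1).astype(int)
        g=cv2.GaussianBlur((o[...,2]-o[...,0]).astype(np.float32),(5,5),0)
        m=((g>2)&(o.mean(-1)>160)).astype(np.uint8)
        m=cv2.morphologyEx(m,cv2.MORPH_OPEN,np.ones((15,15)))
        k,l,s,_=cv2.connectedComponentsWithStats(m)
        for i in range(1,k):
            if s[i,4]>20000:
                ys,xs=np.where(l==i); P=np.c_[x1-ys*.0005,y1-xs*.0005].astype(np.float32)
                R=cv2.minAreaRect(P*1000); print(n,[round(float(a),1) for a in (*R[0],*R[1],R[2])],"mean",P.mean(0).round(4))
E
python3 - <<'E'
from h import *
c=dict(np.load("top0.npz"));plates(c)
from scipy.optimize import minimize
# stand: match edges: bright deck left/right edges and rail: gradient along model lines
g=cv2.GaussianBlur(cv2.cvtColor(c["frame"],cv2.COLOR_BGR2GRAY).astype(np.float32),(0,0),1)
gm=np.hypot(cv2.Sobel(g,5,1,0),cv2.Sobel(g,5,0,1))
segs=[((-.078,.075,.026),(.06,.075,.026)),((-.078,-.075,.026),(.06,-.075,.026)),((.065,-.16,.046),(.065,.165,.046)),((.073,-.17,.046),(.073,.17,.046)),((-.05,.173,.046),(.07,.173,.046)),((-.05,-.173,.046),(.07,-.173,.046)),((-.05,.165,.046),(.06,.165,.046))]
L=np.concatenate([np.linspace(a,b,80) for a,b in segs])
def cost(p):
    ct,st=np.cos(p[2]),np.sin(p[2]); P=np.c_[p[0]+ct*L[:,0]-st*L[:,1],p[1]+st*L[:,0]+ct*L[:,1],L[:,2]]
    uv=proj(c,P).astype(np.float32); return -cv2.remap(gm,uv[None,:,0],uv[None,:,1],1).mean()
best=min((minimize(cost,[.584+dx,.131+dy,np.radians(a)],method="Nelder-Mead",options=dict(initial_simplex=np.array([[.584+dx,.131+dy,np.radians(a)]]*4)+np.vstack([0*np.eye(3)[0],np.diag([.004,.004,.02])]))) for dx in(-.006,0,.006) for dy in(-.006,0,.006) for a in(-7,-5,-3)),key=lambda q:q.fun)
print(best.x,np.degrees(best.x[2]),best.fun)
E
```

```text
bare [595.9, 250.5, 82.5, 128.8, 84.2] mean [0.5958 0.2505]
bare [578.0, 132.9, 147.7, 146.0, 83.7] mean [0.5807 0.1445]
bare [574.1, 8.4, 85.4, 132.1, 84.1] mean [0.5739 0.0085]
next [591.9, 245.8, 80.7, 125.9, 84.2] mean [0.5917 0.2458]
next [574.3, 130.9, 144.6, 142.5, 83.5] mean [0.577  0.1422]
next [570.5, 9.2, 83.6, 129.1, 84.1] mean [0.5703 0.0092]
full [592.2, 246.3, 81.0, 126.3, 84.2] mean [0.592  0.2463]
full [574.6, 131.1, 145.1, 143.0, 83.5] mean [0.5773 0.1424]
full [570.8, 9.0, 83.8, 129.6, 84.2] mean [0.5706 0.0091]
[ 0.57735656  0.12222792 -0.09071034] -5.197319749608878 -131.0889892578125
```

```bash

A='[[[-0.83,0.63,0,0,0,0,1],[-0.83,0.63,0,0,0,0,1],[-0.83,0.63,0,0,0,0,1],[-0.83,0.63,0,0,0,0,1],[-0.83,0.63,0,0,0,0,1],[-0.83,0.63,0,0,0,0,1],[-0.83,0.63,0,0,0,0,1],[-0.83,0.63,0,0,0,0,1]]]' ; python3 -m pendant '[[[-0.83,0.63,0,0,0,0,1],[-0.83,0.63,0,0,0,0,1],[-0.83,0.63,0,0,0,0,1],[-0.83,0.63,0,0,0,0,1],[-0.83,0.63,0,0,0,0,1],[-0.83,0.63,0,0,0,0,1],[-0.83,0.63,0,0,0,0,1],[-0.83,0.63,0,0,0,0,1]]]'
python3 - <<'E'
from h import *
c=dict(np.load("top0.npz"))
from scipy.optimize import minimize
g=cv2.GaussianBlur(cv2.cvtColor(c["frame"],cv2.COLOR_BGR2GRAY).astype(np.float32),(0,0),.8)
gm=np.hypot(cv2.Sobel(g,5,1,0),cv2.Sobel(g,5,0,1))
def fit(segs,c0,a0,d,circ=()):
    L=np.concatenate([np.linspace(a,b,80) for a,b in segs]+[np.c_[x+r*np.cos(t:=np.linspace(0,6.28,n)),y+r*np.sin(t),0*t+z] for x,y,z,r,n in circ])
    def cost(p):
        ct,st=np.cos(p[2]),np.sin(p[2]); P=np.c_[p[0]+ct*L[:,0]-st*L[:,1],p[1]+st*L[:,0]+ct*L[:,1],L[:,2]]
        uv=proj(c,P).astype(np.float32); return -cv2.remap(gm,uv[None,:,0],uv[None,:,1],1).mean()
    R=[]
    for dx in(-d,0,d):
      for dy in(-d,0,d):
        for a in(-2,0,2):
            s=np.array([c0[0]+dx,c0[1]+dy,np.radians(a0+a)]); R.append(minimize(cost,s,method="Nelder-Mead",options=dict(initial_simplex=s+np.vstack([np.zeros(3),np.diag([.002,.002,.01])]))))
    R.sort(key=lambda q:q.fun)
    for q in R[:3]: print(q.x[:2].round(4),np.degrees(q.x[2]).round(2),round(q.fun,1))
pl=lambda z:[((-.065,s*.042,z),(.065,s*.042,z)) for s in(1,-1)]+[((s*.065,-.042,z),(s*.065,.042,z)) for s in(1,-1)]
for n,c0,z in(("bare",(.596,.2505),.018),("next",(.567,.128),.038),("full",(.571,.009),.036)):
    print(n);fit(pl(z),c0,-5.5,.003,[(0,0,z,.016,80)])
print("stand");fit([((-.078,s*.075,.026),(.06,s*.075,.026)) for s in(1,-1)]+[((.073,-.17,.046),(.073,.17,.046)),((.065,-.16,.046),(.065,.165,.046))],(.583,.130),-5.7,.003)
E
```

```text
time_s: 0.9
tcp_pos: [0.3445, -0.4773, 0.2136]
eef_rot: [180.0, -0.0, -157.3]
contact_force: [0.2, 0.2, 0.1]
gripper_width: 0.0877
gripper_force: 0.0
bare
[0.5962 0.2515] -5.99 -232.6
[0.5963 0.2515] -5.99 -232.6
[0.5962 0.2515] -6.0 -232.6
next
[0.5673 0.1302] -6.66 -96.3
[0.5673 0.1302] -6.68 -96.3
[0.5673 0.1302] -6.67 -96.3
full
[0.5708 0.0093] -5.49 -202.5
[0.5708 0.0093] -5.49 -202.5
[0.5708 0.0092] -5.65 -202.4
stand
[0.5784 0.1338] -5.27 -164.5
[0.5785 0.1338] -5.27 -164.4
[0.5784 0.1338] -5.27 -164.4
```

```bash
python3 -m pendant '[[[-0.83,0.63,0,0,0,0,1],[-0.83,0.63,0,0,0,0,1],[-0.83,0.63,0,0,0,0,1],[-0.83,0.63,0,0,0,0,1],[-0.83,0.63,0,0,0,0,1],[-0.83,0.63,0,0,0,0,1],[-0.83,0.63,0,0,0,0,1],[-0.83,0.63,0,0,0,0,1]]]' >/dev/null
python3 -m pendant '[[[-0.83,0.63,0,0,0,0,1],[-0.83,0.63,0,0,0,0,1],[-0.83,0.63,0,0,0,0,1],[-0.83,0.63,0,0,0,0,1],[-0.83,0.63,0,0,0,0,1],[-0.83,0.63,0,0,0,0,1],[-0.83,0.63,0,0,0,0,1],[-0.83,0.63,0,0,0,0,1]]]'
python3 -m pendant '[[[0,0,0.2,0,0,-1,1],[0,0,0.2,0,0,-1,1],[0,0,0.2,0,0,-1,1],[0,0,0.2,0,0,-1,1],[0,0,0.2,0,0,-1,1],[0,0,0.2,0,0,-1,1],[0,0,0.2,0,0,-1,1],[0,0,0.2,0,0,-1,1]]]'
python3 -m pendant '[[[0,0,0.2,0,0,-1,1],[0,0,0.2,0,0,-1,1],[0,0,0.2,0,0,-1,1],[0,0,0.2,0,0,-1,1],[0,0,0.2,0,0,-1,1],[0,0,0.2,0,0,-1,1],[0,0,0.2,0,0,-1,1],[0,0,0.2,0,0,-1,1]]]'
```

```text
time_s: 2.5
tcp_pos: [0.5115, -0.1888, 0.2137]
eef_rot: [180.0, -0.0, -157.3]
contact_force: [0.7, -0.7, 0.7]
gripper_width: 0.0876
gripper_force: 0.0
time_s: 3.3
tcp_pos: [0.5111, -0.1896, 0.1815]
eef_rot: [180.0, -0.0, -125.1]
contact_force: [-0.8, 0.2, -0.1]
gripper_width: 0.0878
gripper_force: 0.0
time_s: 4.1
tcp_pos: [0.5111, -0.1896, 0.1495]
eef_rot: [180.0, 0.0, -93.1]
contact_force: [0.3, 0.4, -0.4]
gripper_width: 0.0879
gripper_force: 0.0
```

```bash
python3 -m pendant '[[[0,0,0.4,0,0,-0.91,1],[0,0,0.4,0,0,-0.91,1],[0,0,0.4,0,0,-0.91,1],[0,0,0.4,0,0,-0.91,1],[0,0,0.4,0,0,-0.91,1],[0,0,0.4,0,0,-0.91,1],[0,0,0.4,0,0,-0.91,1],[0,0,0.4,0,0,-0.91,1]]]'
python3 -m pendant '[[[0,0,0.5,0,0,0,1],[0,0,0.5,0,0,0,1],[0,0,0.5,0,0,0,1],[0,0,0.5,0,0,0,1],[0,0,0.4,0,0,0,1],[0,0,0.35,0,0,0,1],[0,0,0.25,0,0,0,1],[0,0,0,0,0,0,1]]]'
python3 -m pendant '[[[0,0,0,0,0,0,0.2],[0,0,0,0,0,0,0.2],[0,0,0,0,0,0,0.2],[0,0,0,0,0,0,0.2],[0,0,0,0,0,0,0.2],[0,0,0,0,0,0,0.2],[0,0,0,0,0,0,0.2],[0,0,0,0,0,0,0.2]]]' 12
```

```text
time_s: 4.9
tcp_pos: [0.5111, -0.1896, 0.0854]
eef_rot: [180.0, 0.0, -64.0]
contact_force: [0.2, 0.0, 0.2]
gripper_width: 0.0878
gripper_force: 0.0
time_s: 5.7
tcp_pos: [0.511, -0.1896, 0.0252]
eef_rot: [179.9, 0.0, -64.2]
contact_force: [-0.2, -0.6, 1.5]
gripper_width: 0.0879
gripper_force: 0.0
time_s: 6.5
tcp_pos: [0.5114, -0.1897, 0.026]
eef_rot: [-180.0, -0.0, -64.1]
contact_force: [-0.1, -0.3, 0.5]
gripper_width: 0.0526
gripper_force: 0.0
```

```bash
python3 - <<'E'
from plant import vision
import cv2
a=vision.capture("side")["frame"][110:230,290:450];b=vision.capture("top")["frame"][160:280,350:510]
cv2.imwrite("pics/g1.png",cv2.resize(cv2.hconcat([a,b]),None,fx=2.5,fy=2.5,interpolation=2))
E
python3 -c "
from plant import r;print(r.get_state())"
```

```text
{'time_s': 6.6, 'joints': array([ 2.37853070e-01,  1.98576631e+01, -2.87945344e+01, -2.85793794e-03,
       -4.13494118e+01,  2.56175737e+01]), 'qd': array([ 0.03971868,  0.03715941,  0.00411041, -0.01079372, -0.03438212,
       -0.06474346]), 'joint_torque': array([-1.41103304e-03, -4.86527359e+01,  2.06587172e+01,  4.89780843e+00,
        6.68257917e-02, -6.23779965e-05]), 'tcp_pos': array([ 0.51139515, -0.1896658 ,  0.02595052]), 'eef_rot': array([ 1.79999365e+02,  2.39821892e-03, -6.41467187e+01]), 'contact_force': array([ 0.55497635,  0.35313436, -0.42384568]), 'moment': array([-0.0188545 ,  0.12822975, -0.0108123 ]), 'gripper_force': 0.0, 'gripper_width': 0.05260936201821276}
```

View pics/g1.png

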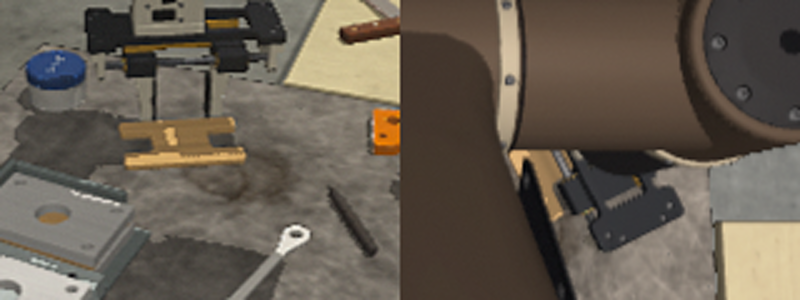

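The board hasn't moved and the fingers seem to end at its far edge (side crop px ~150/212, row 118). I'll check by projecting the fingertips.

```bash
python3 - <<'E'
from h import *
from plant import vision
c=vision.capture("side");W=world(c);np.savez("side1.npz",**c)
yaw=np.radians(-64.15);ty=np.array([np.sin(yaw),-np.cos(yaw),0]);t=np.array([.5114,-.1897,.026])
for s in(1,-1):
  for z in (.004,.03,.06): print(s,z,((proj(c,t*[1,1,0]+[0,0,z]+s*.0263*ty)-[290,110])*2.5).round())
for name in("side0","side1"):
  d=dict(np.load(name+".npz"));f=d["frame"];W=world(d);hsv=cv2.cvtColor(f,cv2.COLOR_BGR2HSV)
  m=(hsv[...,1]>70)&(hsv[...,0]>8)&(hsv[...,0]<28)&(hsv[...,2]>100)&(abs(W[...,2]-.006)<.004)&(W[...,0]>.4)&(abs(W[...,0]-.51)<.1)&(abs(W[...,1]+.19)<.1)
  P=W[m][:,:2].astype(np.float32);print(name,len(P),cv2.minAreaRect(P*1000),P.mean(0))
for v in range(50,125,10): # depth of finger columns in crop
  for u in(148,150,212): print(u,v,W[110+int(v/2.5),290+int(u/2.5)].round(3),end=' ')
  print()
E
```

```text
1 0.004 [[201. 140.]]
1 0.03 [[202. 119.]]
1 0.06 [[203.  94.]]
-1 0.004 [[151. 142.]]
-1 0.03 [[152. 122.]]
-1 0.06 [[152.  97.]]
side0 682 ((507.4456787109375, -191.21075439453125), (124.0157470703125, 88.47650909423828), 25.773658752441406) [ 0.5073067  -0.18933913]
side1 687 ((507.1158752441406, -191.62319946289062), (125.77513122558594, 87.06510925292969), 26.144575119018555) [ 0.50651604 -0.18907459]
148 50 [ 0.533 -0.154  0.128] 150 50 [ 0.531 -0.156  0.127] 212 50 [ 0.485 -0.209  0.109] 
148 60 [ 0.528 -0.142  0.124] 150 60 [ 0.527 -0.144  0.124] 212 60 [ 0.474 -0.173  0.118] 
148 70 [ 0.528 -0.14   0.114] 150 70 [ 0.525 -0.141  0.114] 212 70 [ 0.483 -0.208  0.086] 
148 80 [ 0.536 -0.166  0.087] 150 80 [ 0.534 -0.166  0.087] 212 80 [ 0.48  -0.196  0.081] 
148 90 [ 0.536 -0.165  0.076] 150 90 [ 0.534 -0.168  0.075] 212 90 [ 0.479 -0.198  0.069] 
148 100 [ 0.537 -0.168  0.062] 150 100 [ 0.538 -0.179  0.056] 212 100 [ 0.478 -0.194  0.059] 
148 110 [ 0.536 -0.167  0.051] 150 110 [ 0.534 -0.168  0.051] 212 110 [ 0.478 -0.197  0.045] 
148 120 [ 0.556 -0.226 -0.001] 150 120 [ 0.55  -0.216  0.006] 212 120 [ 0.489 -0.24   0.005]
```

```bash
python3 - <<'E'
from h import *
a=dict(np.load("side0.npz"))["frame"][140:185,330:395];c=dict(np.load("side1.npz"));b=c["frame"][140:185,330:395]
cv2.imwrite("pics/g2.png",cv2.resize(cv2.hconcat([a,b]),None,fx=6,fy=6,interpolation=0))
W=world(c)
for v in range(150,174,2): print(v,W[v,350].round(3),W[v,352].round(3),W[v,371].round(3),W[v,374].round(3))
E
```

```text
150 [ 0.538 -0.179  0.056] [ 0.529 -0.171  0.062] [ 0.511 -0.285 -0.   ] [ 0.478 -0.194  0.059]
152 [ 0.534 -0.168  0.056] [ 0.531 -0.174  0.054] [ 0.51  -0.282 -0.005] [ 0.477 -0.194  0.054]
154 [ 0.534 -0.168  0.051] [ 0.53  -0.172  0.049] [ 0.505 -0.266 -0.001] [ 0.478 -0.197  0.045]
156 [ 0.532 -0.164  0.047] [ 0.53  -0.172  0.043] [ 0.502 -0.255 -0.   ] [ 0.494 -0.256  0.001]
158 [ 0.55  -0.216  0.006] [ 0.546 -0.221  0.004] [ 0.497 -0.237  0.005] [ 0.489 -0.24   0.005]
160 [ 0.546 -0.204  0.007] [ 0.543 -0.214  0.002] [ 0.493 -0.224  0.007] [ 0.486 -0.231  0.005]
162 [ 0.544 -0.198  0.006] [ 0.539 -0.203  0.004] [ 0.491 -0.218  0.005] [ 0.485 -0.227  0.001]
164 [ 0.54  -0.188  0.006] [ 0.537 -0.194  0.003] [ 0.488 -0.209  0.005] [ 0.483 -0.219 -0.   ]
166 [ 0.539 -0.186  0.001] [ 0.533 -0.184  0.004] [ 0.485 -0.199  0.005] [ 0.48 -0.21 -0.  ]
168 [ 0.537 -0.18  -0.001] [ 0.53  -0.175  0.004] [ 0.483 -0.191  0.004] [ 0.475 -0.194  0.005]
170 [ 0.532 -0.164  0.004] [ 0.526 -0.164  0.005] [ 0.479 -0.18   0.006] [ 0.472 -0.183  0.006]
172 [ 0.528 -0.154  0.005] [ 0.523 -0.156  0.005] [ 0.477 -0.173  0.005] [ 0.47  -0.177  0.004]
```

View pics/g2.png

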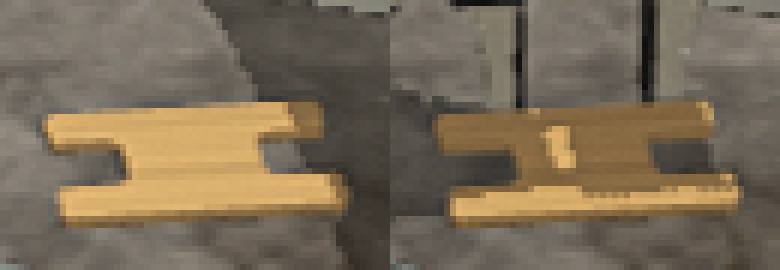

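The fingertips really do end about 40 mm above the bench (side row ~157, depth z≈0.042), although the reported TCP z implies 4 mm. The x and y agree, so only z is biased. I'll open, go down 24 mm and measure again.

```bash
python3 -m pendant '[[[0,0,0,0,0,0,1],[0,0,0,0,0,0,1],[0,0,0,0,0,0,1],[0,0,0,0,0,0,1],[0,0,0.3,0,0,0,1],[0,0,0.3,0,0,0,1],[0,0,0.3,0,0,0,1],[0,0,0.3,0,0,0,1]]]'
python3 - <<'E'
from h import *
from plant import vision,r
c=vision.capture("side");W=world(c);np.savez("side2.npz",**c);b=c["frame"][135:185,325:400]
cv2.imwrite("pics/g3.png",cv2.resize(b,None,fx=8,fy=8,interpolation=0));s=r.get_state();print(s["tcp_pos"],s["contact_force"],s["gripper_width"])
E
```

```text
time_s: 7.45
tcp_pos: [0.5112, -0.1897, 0.0012]
eef_rot: [180.0, 0.0, -64.1]
contact_force: [1.0, -0.2, -0.9]
gripper_width: 0.0878
gripper_force: 0.0
[ 5.10569871e-01 -1.89580903e-01  2.67804065e-04] [-0.01437278  0.15611219  0.76276521] 0.08793327598724979
```

View pics/g3.png

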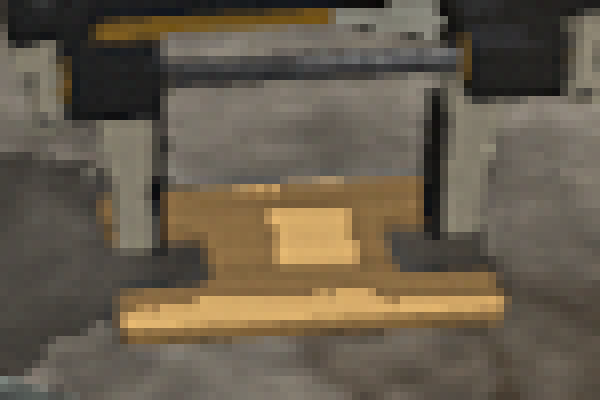

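The fingers are above the notches, with tips at rows ~166 (left) and ~165 (right), x 341 and 382.

```bash
python3 - <<'E'
from h import *
c=dict(np.load("side2.npz"));W=world(c)
yaw=np.radians(-64.1);tx=np.array([np.cos(yaw),np.sin(yaw)]);ty=np.array([np.sin(yaw),-np.cos(yaw)]);t=np.array([.5108,-.1896])
for s in(1,-1):
  for z in(0,.01,.015,.02): print(s,z,proj(c,[*(t+s*.05*ty-.0095*tx),z]).round(1))
for v in range(154,170,2): print(v,W[v,341].round(3),W[v,383].round(3))
E
```

```text
1 0 [[379.8 168.6]]
1 0.01 [[380.  165.4]]
1 0.015 [[380.1 163.8]]
1 0.02 [[380.2 162.3]]
-1 0 [[342.3 170.7]]
-1 0.01 [[342.3 167.6]]
-1 0.015 [[342.3 166. ]]
-1 0.02 [[342.3 164.4]]
154 [ 0.554 -0.155  0.054] [ 0.457 -0.207  0.044]
156 [ 0.555 -0.158  0.046] [ 0.456 -0.207  0.038]
158 [ 0.554 -0.157  0.041] [ 0.455 -0.203  0.035]
160 [ 0.555 -0.159  0.033] [ 0.456 -0.209  0.024]
162 [ 0.554 -0.157  0.028] [ 0.455 -0.208  0.019]
164 [ 0.554 -0.156  0.023] [ 0.46  -0.228 -0.001]
166 [ 0.555 -0.158  0.015] [ 0.458 -0.22  -0.001]
168 [ 0.559 -0.171 -0.   ] [ 0.454 -0.207  0.001]
```

```bash
python3 -m pendant '[[[0,0,0.2,0,0,0,1],[0,0,0.2,0,0,0,1],[0,0,0.1,0,0,0,1],[0,0,0,0,0,0,1],[0,0,0,0,0,0,0.2],[0,0,0,0,0,0,0.2],[0,0,0,0,0,0,0.2],[0,0,0,0,0,0,0.2]]]' 12
python3 -m pendant '[[[0,0,0,0,0,0,0.2],[0,0,0,0,0,0,0.2],[0,0,0,0,0,0,0.2],[0,0,0,0,0,0,0.2],[0,0,0,0,0,0,0.2],[0,0,0,0,0,0,0.2],[0,0,0,0,0,0,0.2],[0,0,0,0,0,0,0.2]]]' 12
```

```text
time_s: 8.3
tcp_pos: [0.5115, -0.1897, -0.0079]
eef_rot: [-180.0, -0.0, -64.1]
contact_force: [-0.0, 0.1, 1.0]
gripper_width: 0.0613
gripper_force: 0.2
time_s: 9.1
tcp_pos: [0.5114, -0.1897, -0.008]
eef_rot: [-180.0, -0.0, -64.1]
contact_force: [-1.3, 0.3, 3.3]
gripper_width: 0.0594
gripper_force: 12.0
```

Gripped, but the overlap looks thin. I'll reopen, drop 2.5 mm and grip again.

```bash
python3 -m pendant '[[[0,0,0,0,0,0,0.6],[0,0,0,0,0,0,0.6],[0,0,0.06,0,0,0,0.6],[0,0,0.06,0,0,0,0.6],[0,0,0,0,0,0,0.6],[0,0,0,0,0,0,0.2],[0,0,0,0,0,0,0.2],[0,0,0,0,0,0,0.2]]]' 15
python3 -m pendant '[[[0,0,0,0,0,0,0.2],[0,0,0,0,0,0,0.2],[0,0,0,0,0,0,0.2],[0,0,-0.5,0,0,0,0.2],[0,0,-0.8,0,0,0,0.2],[0,0,-0.8,0,0,0,0.2],[0,0,-0.8,0,0,0,0.2],[0,0,-0.8,0,0,0,0.2]]]' 15
python3 - <<'E'
from h import *
from plant import vision,r
c=vision.capture("side");W=world(c);np.savez("side3.npz",**c);b=c["frame"][95:185,310:420]
cv2.imwrite("pics/g4.png",cv2.resize(b,None,fx=5,fy=5,interpolation=0))
E
```

```text
time_s: 9.9
tcp_pos: [0.5114, -0.1897, -0.0105]
eef_rot: [180.0, 0.0, -64.1]
contact_force: [0.6, 0.2, -0.8]
gripper_width: 0.0597
gripper_force: 15.0
time_s: 10.7
tcp_pos: [0.5115, -0.1897, 0.065]
eef_rot: [-180.0, -0.0, -64.1]
contact_force: [0.5, -0.4, -0.7]
gripper_width: 0.0594
gripper_force: 15.0
```

View pics/g4.png

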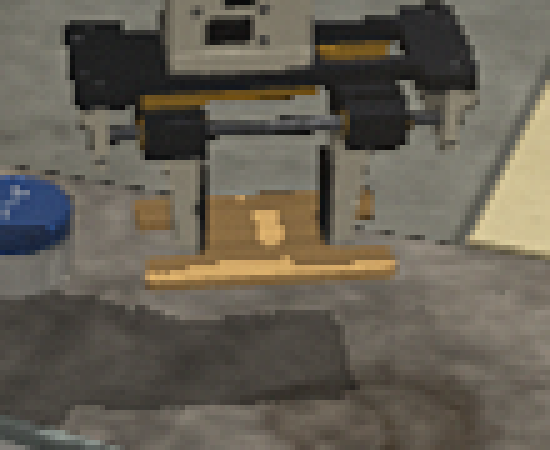

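The board is held flat and level at side crop (270,235). On to the left bay.

```bash

python3 -m pendant '[[[-0.4,-0.3,-0.2,0,0,0,0.2],[-0.75,-0.555,0,0,0,0,0.2],[-0.75,-0.555,0,0,0,0,0.2],[-0.75,-0.555,0,0,0,0,0.2],[-0.75,-0.555,0,0,0,0,0.2],[-0.75,-0.555,0,0,0,0,0.2],[-0.75,-0.555,0,0,0,0,0.2],[-0.75,-0.555,0,0,0,0,0.2]]]' >/dev/null
python3 -m pendant '[[[-0.75,-0.555,0,0,0,0,0.2],[-0.75,-0.555,0,0,0,0,0.2],[-0.75,-0.555,0,0,0,0,0.2],[-0.75,-0.555,0,0,0,0,0.2],[-0.75,-0.555,0,0,0,0,0.2],[-0.75,-0.555,0,0,0,0,0.2],[-0.75,-0.555,0,0,0,0,0.2],[-0.75,-0.555,0,0,0,0,0.2]]]' >/dev/null
python3 -m pendant '[[[-0.75,-0.555,0,0,0,0,0.2],[-0.75,-0.555,0,0,0,0,0.2],[-0.75,-0.555,0,0,0,0,0.2],[-0.75,-0.555,0,0,0,0,0.2],[-0.75,-0.555,0,0,0,0,0.2],[-0.75,-0.555,0,0,0,0,0.2],[-0.75,-0.555,0,0,0,0,0.2],[-0.6,-0.4,0,0,0,0,0.2]]]'
python3 -m pendant '[[[0,0,0,0,0,1,0.2],[0,0,0,0,0,1,0.2],[0,0,0,0,0,1,0.2],[0,0,0,0,0,1,0.2],[0,0,0,0,0,1,0.2],[0,0,0,0,0,1,0.2],[0,0,0,0,0,1,0.2],[0,0,0,0,0,0.95,0.2]]]'
```

```text
time_s: 13.15
tcp_pos: [0.5915, 0.2397, 0.0675]
eef_rot: [-180.0, -0.0, -64.1]
contact_force: [0.5, 0.4, -0.9]
gripper_width: 0.0596
gripper_force: 15.0
time_s: 13.95
tcp_pos: [0.5912, 0.2383, 0.0675]
eef_rot: [180.0, -0.0, -96.1]
contact_force: [-1.4, -0.4, -0.2]
gripper_width: 0.0596
gripper_force: 15.0
```

```bash

python3 -m pendant '[[[-0.3,-0.035,0.2,0,0,0,0.2],[-0.3,-0.035,0.2,0,0,0,0.2],[0,0,0.3,0,0,0,0.2],[0,0,0.3,0,0,0,0.2],[0,0,0.3,0,0,0,0.2],[0,0,0,0,0,0,0.2],[0,0,0,0,0,0,0.2],[0,0,0,0,0,0,0.2]]]'
python3 - <<'E'
from h import *
from plant import vision,r
c=vision.capture("side");W=world(c);np.savez("side4.npz",**c)
f=c["frame"];hsv=cv2.cvtColor(f,cv2.COLOR_BGR2HSV)
m=(hsv[...,1]>80)&(hsv[...,0]>8)&(hsv[...,0]<28)&(hsv[...,2]>70)&(abs(W[...,0]-.594)<.09)&(abs(W[...,1]-.25)<.07)&(abs(W[...,2]-.05)<.02)
P=W[m].astype(np.float32);print(len(P),P[:,2].mean(),cv2.minAreaRect(P[:,:2]*1000))
a=f[160:310,180:380]
b=vision.capture("top")["frame"][130:280,180:280]
cv2.imwrite("pics/g5.png",cv2.resize(cv2.hconcat([a,b]),None,fx=2.6,fy=2.6,interpolation=2))
E
```

```text
time_s: 14.75
tcp_pos: [0.594, 0.2497, 0.0418]
eef_rot: [-180.0, 0.0, -95.9]
contact_force: [0.6, 0.5, -0.5]
gripper_width: 0.0594
gripper_force: 15.0
1137 0.056925993 ((596.6366577148438, 248.1057891845703), (82.34215545654297, 137.07080078125), 84.35124206542969)
```

View pics/g5.png

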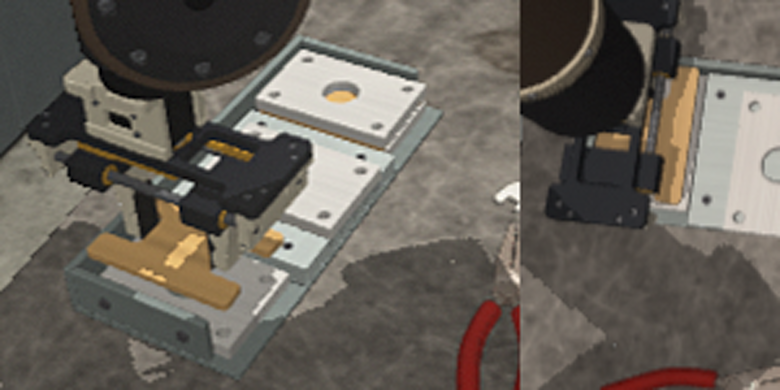

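The board hovers squarely over the bay, clear of the end stop and the deck. Lowering now.

```bash

python3 -m pendant '[[[0,0,0.25,0,0,0,0.2],[0,0,0.25,0,0,0,0.2],[0,0,0.25,0,0,0,0.2],[0,0,0.25,0,0,0,0.2],[0,0,0.25,0,0,0,0.2],[0,0,0.1,0,0,0,0.2],[0,0,0.1,0,0,0,0.2],[0,0,0.0,0,0,0,0.2]]]'
python3 -m pendant '[[[0,0,0.1,0,0,0,0.2],[0,0,0.06,0,0,0,0.2],[0,0,0.04,0,0,0,0.2],[0,0,0.0,0,0,0,0.2],[0,0,0,0,0,0,0.2],[0,0,0,0,0,0,0.2],[0,0,0,0,0,0,0.2],[0,0,0.0,0,0,0,0.2]]]'
```

```text
time_s: 15.65
tcp_pos: [0.5937, 0.2496, 0.0123]
eef_rot: [180.0, -0.0, -95.9]
contact_force: [-0.1, 0.0, -2.2]
gripper_width: 0.0599
gripper_force: 15.0
time_s: 16.45
tcp_pos: [0.5938, 0.2497, 0.0086]
eef_rot: [-180.0, 0.0, -95.9]
contact_force: [0.1, 0.8, -0.2]
gripper_width: 0.0593
gripper_force: 15.0
```

```bash

python3 -m pendant '[[[0,0,0.05,0,0,0,0.2],[0,0,0,0,0,0,0.2],[0,0,0,0,0,0,0.2],[0,0,0,0,0,0,0.55],[0,0,0,0,0,0,0.55],[0,0,0,0,0,0,0.55],[0,0,0,0,0,0,0.55],[0,0,0,0,0,0,0.55]]]'
python3 -m pendant '[[[0,0,-0.2,0,0,0,0.55],[0,0,-0.5,0,0,0,0.55],[0,0,-0.8,0,0,0,0.55],[0,0,-1,0,0,0,0.55],[0,0,-1,0,0,0,0.55],[0,0,-1,0,0,0,0.55],[0,0,-0.6,0,0,0,0.55],[0,0,0,0,0,0,0.55]]]'
python3 - <<'E'
from h import *
from plant import vision,r
c=vision.capture("side");W=world(c);np.savez("side5.npz",**c)
f=c["frame"];hsv=cv2.cvtColor(f,cv2.COLOR_BGR2HSV)
m=(hsv[...,1]>80)&(hsv[...,0]>8)&(hsv[...,0]<28)&(hsv[...,2]>70)&(abs(W[...,0]-.594)<.09)&(abs(W[...,1]-.25)<.07)&(abs(W[...,2]-.024)<.012)
P=W[m].astype(np.float32);A=np.c_[P[:,:2],np.ones(len(P))];k=np.linalg.lstsq(A,P[:,2],rcond=None)[0]
print(len(P),P[:,2].mean(),k,cv2.minAreaRect(P[:,:2]*1000))
E
```

```text
time_s: 17.25
tcp_pos: [0.5938, 0.2497, 0.0076]
eef_rot: [-180.0, 0.0, -95.9]
contact_force: [-0.4, 0.2, -0.1]
gripper_width: 0.0678
gripper_force: 0.0
time_s: 18.05
tcp_pos: [0.5949, 0.2504, 0.1121]
eef_rot: [-179.8, 0.2, -95.9]
contact_force: [-0.9, -0.1, -0.3]
gripper_width: 0.0681
gripper_force: 0.0
1361 0.022787912 [-0.0003323   0.00217748  0.02245115] ((594.6101684570312, 249.69390869140625), (90.05064392089844, 133.52008056640625), 83.19395446777344)
```

The separator is released and lies flat, centred at (0.594, 0.250). Next I push the plate to the back rail from the front. The fingers will be spread along the plate's front edge.

```bash

python3 -m pendant '[[[0.77,0.66,0,0,0,0,0],[0.77,0.66,0,0,0,0,0],[0.77,0.66,0,0,0,0,0],[0.77,0.66,0,0,0,0,0],[0.77,0.66,0,0,0,0,0],[0.77,0.66,0,0,0,0,0],[0.77,0.66,0,0,0,0,0],[0.77,0.66,0,0,0,0,0]]]'
python3 -m pendant '[[[0,0,0.12,0,0,-0.94,0],[0,0,0.12,0,0,-0.94,0],[0,0,0.12,0,0,-0.94,0],[0,0,0.12,0,0,-0.94,0],[0,0,0.12,0,0,-0.94,0],[0,0,0.12,0,0,-0.94,0],[0,0,0.12,0,0,-0.94,0],[0,0,0.12,0,0,-0.94,0]]]' >/dev/null
python3 -m pendant '[[[0,0,0.12,0,0,-0.94,0],[0,0,0.12,0,0,-0.94,0],[0,0,0.12,0,0,-0.94,0],[0,0,0.12,0,0,-0.94,0],[0,0,0.12,0,0,-0.94,0],[0,0,0.12,0,0,-0.94,0],[0,0,0.12,0,0,-0.94,0],[0,0,0.12,0,0,-0.94,0]]]' >/dev/null
python3 -m pendant '[[[0,0,0.12,0,0,-0.94,0],[0,0,0.12,0,0,-0.94,0],[0,0,0.12,0,0,-0.94,0],[0,0,0.12,0,0,-0.94,0],[0,0,0.12,0,0,-0.94,0],[0,0,0.12,0,0,-0.94,0],[0,0,0.12,0,0,-0.94,0],[0,0,0.12,0,0,-0.9,0]]]'
python3 - <<'E'
from h import *
from plant import vision
c=vision.capture("side");np.savez("side6.npz",**c)
cv2.imwrite("pics/g6.png",cv2.resize(c["frame"][140:320,180:420],None,fx=3,fy=3,interpolation=2))
E
```

```text
time_s: 18.9
tcp_pos: [0.4746, 0.1371, 0.1084]
eef_rot: [179.9, -0.1, -96.0]
contact_force: [0.8, -0.1, -0.5]
gripper_width: 0.0439
gripper_force: 0.0
time_s: 21.3
tcp_pos: [0.4752, 0.1376, 0.0508]
eef_rot: [179.9, 0.1, -5.7]
contact_force: [0.5, 0.2, -0.0]
gripper_width: 0.0438
gripper_force: 0.0
```

View pics/g6.png

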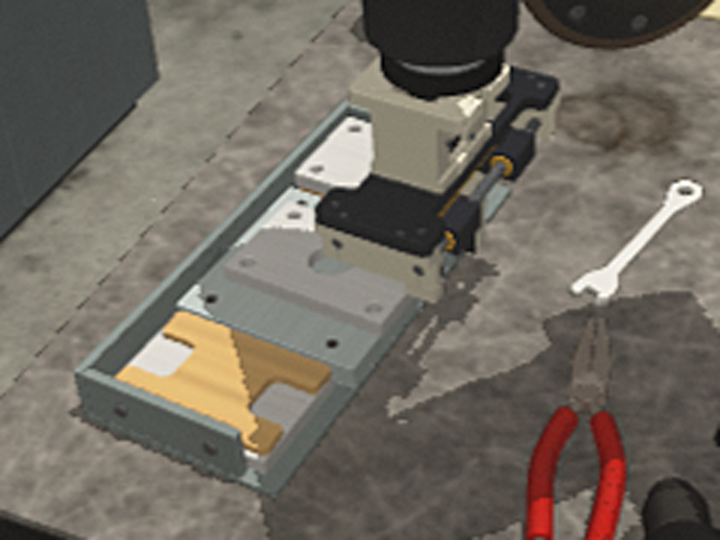

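The separator lies neatly in the bay, around (230,375) in the crop. The gripper is in front of the waiting plate. Down, then push toward the rail.

```bash

python3 -m pendant '[[[0,0,0.5,0,0,0,0],[0,0,0.5,0,0,0,0],[0,0,0.4,0,0,0,0],[0,0,0.3,0,0,0,0],[0,0,0,0,0,0,0],[0.3,0,0,0,0,0,0],[0.3,0,0,0,0,0,0],[0,0,0,0,0,0,0]]]'
python3 -m pendant '[[[0.15,0,0,0,0,0,0],[0.15,0,0,0,0,0,0],[0.15,0,0,0,0,0,0],[0.15,0,0,0,0,0,0],[0.15,0,0,0,0,0,0],[0.15,0,0,0,0,0,0],[0,0,0,0,0,0,0],[0,0,0,0,0,0,0]]]'
python3 - <<'E'
from plant import r
s=r.get_state();print(s["tcp_pos"],s["contact_force"])
E
```

```text
time_s: 22.15
tcp_pos: [0.4893, 0.1372, 0.0184]
eef_rot: [-180.0, -0.1, -5.9]
contact_force: [-0.4, 0.1, 0.3]
gripper_width: 0.0435
gripper_force: 0.0
time_s: 22.95
tcp_pos: [0.5063, 0.1352, 0.018]
eef_rot: [-180.0, -0.0, -5.9]
contact_force: [0.5, 0.7, 0.1]
gripper_width: 0.0438
gripper_force: 0.0
[0.50628427 0.13516846 0.01798564] [0.46744608 0.67358021 0.06012427]
```

```bash

python3 -m pendant '[[[0.08,0,0,0,0,0,0],[0.08,0,0,0,0,0,0],[0.08,0,0,0,0,0,0],[0,0,0,0,0,0,0],[0,0,0,0,0,0,0],[0,0,0,0,0,0,0],[0,0,0,0,0,0,0],[0,0,0,0,0,0,0]]]'
python3 - <<'E'
from h import *
from plant import vision
c=vision.capture("side");np.savez("side7.npz",**c)
cv2.imwrite("pics/g7.png",cv2.resize(c["frame"][170:300,210:370],None,fx=4,fy=4,interpolation=2))
E
```

```text
time_s: 23.75
tcp_pos: [0.5084, 0.1344, 0.0177]
eef_rot: [179.9, 0.2, -5.9]
contact_force: [-10.9, 4.7, 6.2]
gripper_width: 0.0439
gripper_force: 5.8
```

View pics/g7.png

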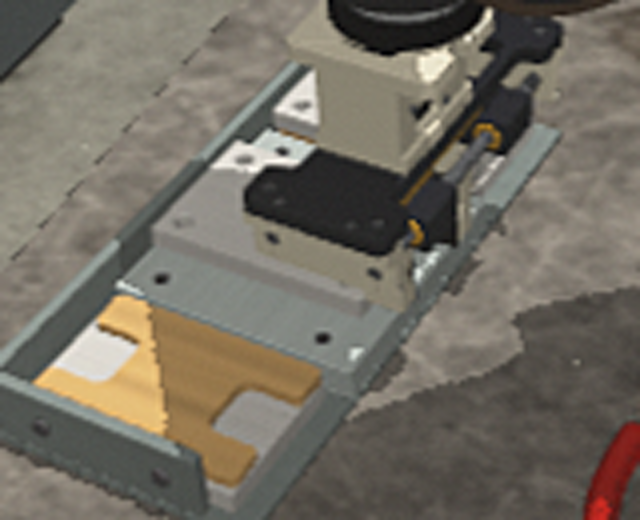

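The fingers are against the front edge, the plate is at the rail with ~11 N, and the separator hasn't moved. I'll retract, lift, turn and move to the plate's -y side.

```bash

python3 -m pendant '[[[-0.3,0,0,0,0,0,0],[-0.25,0,-0.1,0,0,0,0],[0,0,-0.5,0,0,0,0],[0,0,-1,0,0,0,0],[0,0,-1,0,0,0,0],[0,0,-0.6,0,0,0,0],[0,0,0,0,0,0,0],[0,0,0,0,0,0,0]]]'
python3 -m pendant '[[[0.52,0.34,0,0,0,0,0],[0.52,0.34,0,0,0,0,0],[0.52,0.34,0,0,0,0,0],[0.52,0.34,0,0,0,0,0],[0.52,0.34,0,0,0,0,0],[0.52,0.34,0,0,0,0,0],[0.52,0.34,0,0,0,0,0],[0.52,0.34,0,0,0,0,0]]]'
python3 -m pendant '[[[0,0,0,0,0,0.94,0],[0,0,0,0,0,0.94,0],[0,0,0,0,0,0.94,0],[0,0,0,0,0,0.94,0],[0,0,0,0,0,0.94,0],[0,0,0,0,0,0.94,0],[0,0,0,0,0,0.94,0],[0,0,0,0,0,0.94,0]]]' >/dev/null
python3 -m pendant '[[[0,0,0,0,0,0.94,0],[0,0,0,0,0,0.94,0],[0,0,0,0,0,0.94,0],[0,0,0,0,0,0.94,0],[0,0,0,0,0,0.94,0],[0,0,0,0,0,0.94,0],[0,0,0,0,0,0.94,0],[0,0,0,0,0,0.94,0]]]' >/dev/null
python3 -m pendant '[[[0,0,0,0,0,0.94,0],[0,0,0,0,0,0.94,0],[0,0,0,0,0,0.94,0],[0,0,0,0,0,0.94,0],[0,0,0,0,0,0.94,0],[0,0,0,0,0,0.94,0],[0,0,0,0,0,0.91,0],[0,0,0,0,0,0.9,0]]]'
```

```text
time_s: 24.6
tcp_pos: [0.4996, 0.1357, 0.082]
eef_rot: [-180.0, -0.0, -5.9]
contact_force: [-1.1, -0.2, -0.4]
gripper_width: 0.0439
gripper_force: 0.0
time_s: 25.4
tcp_pos: [0.5777, 0.0722, 0.0819]
eef_rot: [180.0, 0.0, -5.9]
contact_force: [-0.2, 0.5, 0.1]
gripper_width: 0.0443
gripper_force: 0.0
time_s: 27.8
tcp_pos: [0.5773, 0.0727, 0.082]
eef_rot: [-180.0, 0.0, -96.0]
contact_force: [-1.0, -0.4, 0.1]
gripper_width: 0.0439
gripper_force: 0.0
```

```bash

python3 -m pendant '[[[0,0,0.8,0,0,0,0],[0,0,0.8,0,0,0,0],[0,0,0.7,0,0,0,0],[0,0,0.5,0,0,0,0],[0,0,0.4,0,0,0,0],[0,0,0,0,0,0,0],[-0.1,0,0,0,0,0,0],[-0.1,0,0,0,0,0,0]]]'
python3 -m pendant '[[[-0.2,0,0,0,0,0,0],[-0.25,0,0,0,0,0,0],[-0.25,0,0,0,0,0,0],[-0.25,0,0,0,0,0,0],[-0.25,0,0,0,0,0,0],[-0.25,0,0,0,0,0,0],[-0.25,0,0,0,0,0,0],[-0.25,0,0,0,0,0,0]]]'
python3 - <<'E'
from h import *
from plant import vision
c=vision.capture("side");np.savez("side8.npz",**c);W=world(c)
f=c["frame"].astype(int);t=np.radians(-5.8);R=np.array([[np.cos(t),-np.sin(t)],[np.sin(t),np.cos(t)]])
S=(W[...,:2]-[.584,.1304])@R
m=(abs(W[...,2]-.038)<.004)&(abs(S[...,0])<.064)&(S[...,1]>-.05)&(S[...,1]<.16)
Q=S[m];print(len(Q),Q[:,1].max(),np.percentile(Q,[1,50,99],axis=0))
for a in np.arange(-.055,.065,.02):
    q=Q[abs(Q[:,0]-a)<.01]; print(round(a,3),len(q),np.percentile(q[:,1],98).round(4) if len(q) else None)
E
```

```text
time_s: 28.6
tcp_pos: [0.5776, 0.0772, 0.0185]
eef_rot: [-180.0, 0.0, -95.8]
contact_force: [0.2, -0.7, -1.0]
gripper_width: 0.0435
gripper_force: 0.5
time_s: 29.4
tcp_pos: [0.5812, 0.1162, 0.0179]
eef_rot: [180.0, -0.0, -95.8]
contact_force: [0.3, -2.7, 1.7]
gripper_width: 0.0437
gripper_force: 1.2
1637 0.15684495279910002 [[-0.06259253 -0.0207014 ]
 [ 0.00128377  0.03879701]
 [ 0.06371677  0.12107045]]
-0.055 247 0.0789
-0.035 297 0.0786
-0.015 215 0.0788
0.005 200 0.0793
0.025 274 0.0792
0.045 233 0.0792
```

The plate's leading edge is at y'=79 mm and square. Continue.

```bash

python3 -m pendant '[[[-0.25,0,0,0,0,0,0],[-0.25,0,0,0,0,0,0],[-0.25,0,0,0,0,0,0],[-0.25,0,0,0,0,0,0],[-0.25,0,0,0,0,0,0],[-0.25,0,0,0,0,0,0],[-0.25,0,0,0,0,0,0],[-0.25,0,0,0,0,0,0]]]'
python3 -m pendant '[[[-0.25,0,0,0,0,0,0],[-0.25,0,0,0,0,0,0],[-0.25,0,0,0,0,0,0],[-0.25,0,0,0,0,0,0],[-0.25,0,0,0,0,0,0],[-0.15,0,0,0,0,0,0],[-0.1,0,0,0,0,0,0],[0,0,0,0,0,0,0]]]'
cat > m.py <<'E'
from h import *
from plant import vision
c=vision.capture("side");W=world(c)
t=np.radians(-5.8);R=np.array([[np.cos(t),-np.sin(t)],[np.sin(t),np.cos(t)]])
S=(W[...,:2]-[.584,.1304])@R
hsv=cv2.cvtColor(c["frame"],cv2.COLOR_BGR2HSV);wood=(hsv[...,1]>80)&(hsv[...,0]>8)&(hsv[...,0]<28)
b=(S[...,1]>.05)&(S[...,1]<.17)&(abs(S[...,0])<.09)
m=b&~wood&(abs(W[...,2]-.037)<.005)&(S[...,0]<.064)
Q=S[m];print("plate",len(Q),W[m][:,2].mean())
for a in np.arange(-.055,.065,.02):
    q=Q[abs(Q[:,0]-a)<.01]; print(round(a,3),len(q),np.percentile(q[:,1],[2,98]).round(4) if len(q) else None)
q=Q[(Q[:,1]>.1)&(Q[:,1]<.15)];print("x' ",np.percentile(q[:,0],[1,99]).round(4))
w=S[b&wood&(abs(W[...,2]-.022)<.006)];print("wood",len(w),np.percentile(w,[2,50,98],axis=0).round(4) if len(w) else 0)
E
python3 m.py
```

```text
time_s: 30.25
tcp_pos: [0.5853, 0.156, 0.018]
eef_rot: [-180.0, -0.0, -95.8]
contact_force: [-0.3, -2.2, 1.0]
gripper_width: 0.0439
gripper_force: 0.9
time_s: 31.05
tcp_pos: [0.5885, 0.1859, 0.018]
eef_rot: [-180.0, 0.0, -95.8]
contact_force: [1.4, 0.1, 0.6]
gripper_width: 0.0441
gripper_force: 0.0
plate 2003 0.03605083996045631
-0.055 328 [0.0665 0.1496]
-0.035 345 [0.058  0.1491]
-0.015 263 [0.0666 0.1487]
0.005 239 [0.0653 0.1496]
0.025 330 [0.0561 0.1491]
0.045 281 [0.0661 0.1489]
x'  [-0.0665  0.0634]
wood 156 [[-0.0667  0.0858]
 [-0.0082  0.1078]
 [ 0.0138  0.1591]]
```

```bash

python3 -m pendant '[[[-0.15,0,0,0,0,0,0],[-0.15,0,0,0,0,0,0],[-0.15,0,0,0,0,0,0],[-0.15,0,0,0,0,0,0],[-0.08,0,0,0,0,0,0],[0,0,0,0,0,0,0],[0,0,0,0,0,0,0],[0,0,0,0,0,0,0]]]'
python3 m.py
```

```text
time_s: 31.9
tcp_pos: [0.5899, 0.1991, 0.0181]
eef_rot: [-180.0, 0.0, -95.8]
contact_force: [0.4, 0.1, -0.5]
gripper_width: 0.0436
gripper_force: 0.0
plate 1885 0.03517110858108425
-0.055 306 [0.0804 0.1633]
-0.035 343 [0.0636 0.1562]
-0.015 238 [0.0799 0.1567]
0.005 203 [0.0793 0.1568]
0.025 323 [0.0628 0.1565]
0.045 249 [0.0801 0.1562]
x'  [-0.0668  0.0633]
wood 105 [[-0.0667  0.0868]
 [ 0.0009  0.1165]
 [ 0.0141  0.1546]]
```

```bash

python3 -m pendant '[[[-0.06,0,0,0,0,0,0],[-0.06,0,0,0,0,0,0],[-0.04,0,0,0,0,0,0],[0,0,0,0,0,0,0],[0,0,0,0,0,0,0],[0,0,0,0,0,0,0],[0,0,0,0,0,0,0],[0,0,0,0,0,0,0]]]'
```

```text
time_s: 32.75
tcp_pos: [0.5898, 0.2014, 0.018]
eef_rot: [180.0, -0.1, -95.8]
contact_force: [0.6, -5.4, 2.3]
gripper_width: 0.0438
gripper_force: 2.7
```

```bash

python3 -m pendant '[[[-0.05,0,0,0,0,0,0],[-0.05,0,0,0,0,0,0],[0,0,0,0,0,0,0],[0,0,0,0,0,0,0],[0,0,0,0,0,0,0],[0,0,0,0,0,0,0],[0,0,0,0,0,0,0],[0,0,0,0,0,0,0]]]'; python3 m.py
```

```text
time_s: 33.55
tcp_pos: [0.5897, 0.2016, 0.0179]
eef_rot: [179.9, -0.2, -95.9]
contact_force: [1.8, -11.8, 3.6]
gripper_width: 0.0438
gripper_force: 6.0
plate 1843 0.035175814540592446
-0.055 312 [0.0818 0.1643]
-0.035 332 [0.068  0.1562]
-0.015 225 [0.0814 0.1567]
0.005 196 [0.0821 0.1571]
0.025 325 [0.0649 0.1557]
0.045 240 [0.0816 0.1555]
x'  [-0.0668  0.0634]
wood 101 [[-0.0666  0.0868]
 [ 0.0008  0.1185]
 [ 0.0145  0.1529]]
```

The plate is firm against the end stop at 12 N. Next, a gentle confirming push to the rail from the front, with closed fingers.

```bash

python3 -m pendant '[[[0.25,0,0,0,0,0,0],[0.25,0,0,0,0,0,0],[0,0,-0.5,0,0,0,0],[0,0,-1,0,0,0,0],[0,0,-1,0,0,0,0],[0,0,-0.5,0,0,0,-1],[0,0,0,0,0,0,-1],[0,0,0,0,0,0,-1]]]' 5
python3 -m pendant '[[[-0.37,0.62,0,0,0,0,-1],[-0.37,0.62,0,0,0,0,-1],[-0.37,0.62,0,0,0,0,-1],[-0.37,0.62,0,0,0,0,-1],[-0.37,0.62,0,0,0,0,-1],[-0.37,0.62,0,0,0,0,-1],[-0.37,0.62,0,0,0,0,-1],[-0.37,0.62,0,0,0,0,-1]]]'
python3 m.py
```

```text
time_s: 34.4
tcp_pos: [0.5889, 0.1944, 0.0777]
eef_rot: [180.0, 0.0, -95.8]
contact_force: [-0.6, -0.1, -0.8]
gripper_width: 0.0254
gripper_force: 0.0
time_s: 35.2
tcp_pos: [0.4955, 0.264, 0.078]
eef_rot: [-180.0, 0.0, -95.8]
contact_force: [0.9, 0.1, -0.4]
gripper_width: 0.0007
gripper_force: 0.0
plate 1745 0.03502795505419103
-0.055 291 [0.0859 0.1647]
-0.035 295 [0.0828 0.1567]
-0.015 228 [0.0821 0.1572]
0.005 197 [0.0813 0.1569]
0.025 274 [0.0818 0.1561]
0.045 250 [0.0809 0.1562]
x'  [-0.0669  0.0633]
wood 98 [[-0.0671  0.0864]
 [ 0.0012  0.119 ]
 [ 0.0143  0.1542]]
```

```bash

python3 -m pendant '[[[0,0,0.7,0,0,0,-1],[0,0,0.8,0,0,0,-1],[0,0,0.8,0,0,0,-1],[0,0,0.5,0,0,0,-1],[0,0,0.2,0,0,0,-1],[0,-0.2,0,0,0,0,-1],[0,-0.2,0,0,0,0,-1],[0,-0.1,0,0,0,0,-1]]]'
python3 -m pendant '[[[0,-0.05,0,0,0,0,-1],[0,-0.05,0,0,0,0,-1],[0,-0.05,0,0,0,0,-1],[0,-0.05,0,0,0,0,-1],[0,-0.05,0,0,0,0,-1],[0,0,0,0,0,0,-1],[0,0,0,0,0,0,-1],[0,0,0,0,0,0,-1]]]'
```

```text
time_s: 36.05
tcp_pos: [0.5075, 0.2625, 0.0187]
eef_rot: [-179.9, 0.1, -95.8]
contact_force: [0.7, -0.5, 0.4]
gripper_width: 0.0005
gripper_force: 0.0
time_s: 36.85
tcp_pos: [0.5114, 0.2616, 0.0179]
eef_rot: [180.0, -0.0, -95.8]
contact_force: [-0.8, -0.3, 0.5]
gripper_width: 0.0001
gripper_force: 0.0
```

```bash

python3 -m pendant '[[[0,-0.05,0,0,0,0,-1],[0,-0.05,0,0,0,0,-1],[0,-0.05,0,0,0,0,-1],[0,0,0,0,0,0,-1],[0,0,0,0,0,0,-1],[0,0,0,0,0,0,-1],[0,0,0,0,0,0,-1],[0,0,0,0,0,0,-1]]]'; python3 m.py
```

```text
time_s: 37.65
tcp_pos: [0.5144, 0.2614, 0.018]
eef_rot: [-180.0, 0.0, -95.8]
contact_force: [0.2, 0.2, -0.2]
gripper_width: 0.0006
gripper_force: 0.0
plate 1222 0.035124470825905856
-0.055 182 [0.1144 0.1679]
-0.035 192 [0.1075 0.1571]
-0.015 134 [0.1096 0.1574]
0.005 139 [0.091  0.1572]
0.025 239 [0.0812 0.1561]
0.045 171 [0.0882 0.1557]
x'  [-0.0817  0.0635]
wood 94 [[-0.067   0.1078]
 [ 0.0014  0.1195]
 [ 0.0141  0.1553]]
```

```bash

python3 -m pendant '[[[0,-0.05,0,0,0,0,-1],[0,-0.05,0,0,0,0,-1],[0,-0.05,0,0,0,0,-1],[0,0,0,0,0,0,-1],[0,0,0,0,0,0,-1],[0,0,0,0,0,0,-1],[0,0,0,0,0,0,-1],[0,0,0,0,0,0,-1]]]'
python3 -m pendant '[[[0,-0.05,0,0,0,0,-1],[0,-0.05,0,0,0,0,-1],[0,-0.05,0,0,0,0,-1],[0,0,0,0,0,0,-1],[0,0,0,0,0,0,-1],[0,0,0,0,0,0,-1],[0,0,0,0,0,0,-1],[0,0,0,0,0,0,-1]]]'
```

```text
time_s: 38.5
tcp_pos: [0.5166, 0.2609, 0.0178]
eef_rot: [179.9, -0.0, -95.8]
contact_force: [-5.2, 1.1, 2.1]
gripper_width: 0.0004
gripper_force: 2.5
time_s: 39.3
tcp_pos: [0.517, 0.2607, 0.0178]
eef_rot: [179.7, -0.1, -95.8]
contact_force: [-18.9, 6.3, 11.9]
gripper_width: 0.0006
gripper_force: 9.8
```

Firm rail contact. Retract, lift, check.

```bash

python3 -m pendant '[[[0,0.3,0,0,0,0,-1],[0,0.5,0,0,0,0,-1],[0,0.5,0,0,0,0,-1],[0,0,-0.6,0,0,0,-1],[0,0,-1,0,0,0,-1],[0,0,-1,0,0,0,-1],[0,0,-1,0,0,0,-1],[0,0,0,0,0,0,-1]]]'
python3 -m pendant '[[[0.5,0.9,-0.5,0,0,0,-1],[0.5,0.9,-0.5,0,0,0,-1],[0.5,0.9,-0.5,0,0,0,-1],[0.5,0.9,-0.5,0,0,0,-1],[0,0,0,0,0,0,-1],[0,0,0,0,0,0,-1],[0,0,0,0,0,0,-1],[0,0,0,0,0,0,-1]]]'
python3 m.py; python3 - <<'E'
from h import *
from plant import vision
c=vision.capture("top");plates(c,zs=(("z36",.036),))
E
```

```text
time_s: 40.1
tcp_pos: [0.4965, 0.2648, 0.0939]
eef_rot: [-179.8, 0.2, -95.8]
contact_force: [0.5, -0.1, -0.3]
gripper_width: 0.0005
gripper_force: 0.0
time_s: 40.9
tcp_pos: [0.4192, 0.231, 0.1295]
eef_rot: [180.0, -0.0, -95.8]
contact_force: [-0.3, -0.3, -0.1]
gripper_width: 0.0002
gripper_force: 0.0
plate 1769 0.03509535828367239
-0.055 305 [0.0822 0.1644]
-0.035 299 [0.0819 0.1563]
-0.015 228 [0.0821 0.1567]
0.005 190 [0.0821 0.1569]
0.025 281 [0.0826 0.1563]
0.045 247 [0.0821 0.1561]
x'  [-0.0661  0.0636]
wood 113 [[-0.067   0.0849]
 [-0.0009  0.1187]
 [ 0.0141  0.1567]]
z36 [575.3, 130.2, 146.4, 141.7, 84.1] mean [0.5764 0.127 ]
z36 [570.8, 9.5, 85.1, 130.2, 84.7] mean [0.569  0.0097]
```

```bash
python3 -c "
from plant import r;print(r.close_job())"
```

```text
the job is handed in; nothing more can be done
None
```

I handed the job in at about 41 s; no verdict came back. My last measurements show the separator flat on the bare plate, the waiting plate pushed firmly against the end stop (12 N) and back rail (19 N) and square on top, and the full pile's top plate within 1 mm of where it started.

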